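# Close the bearing jig with the cover that fits its two studs

## Task

Pick up the green cover plate by its black grip and lower it level onto the bearing jig, so that both studs come up through its two holes and it lies flat and fully home on the jig's two pads; then let go. Lower it on rather than dropping it, and leave the orange cover, whose holes are too close together for this jig, where it lies.

Things in the scene. Friction and masses are not known exactly. Their poses are not given: they have to be found in the camera images.
- jig: Fixed steel jig 190 x 90 x 20 mm with a bearing in a brass ring at its middle and a bright pad at each end, pad tops 32 mm up, all else lower except one stud per pad: 12 mm thick, tapered tip, top 56 mm up, at x = +55 and -55 mm, y = 0. Origin: centre of the underside, on the table; x along the length, z up.
- green_cover: Green plate 170 x 70 x 10 mm, 0.2-0.4 kg, flat on the table beside the orange one, lengths roughly in line, either nearer the jig. 28 mm holes at x = +55 and -55 mm, y = 0, either way round fits. Black grip at its middle: 36 mm along x, 16 mm along y (pinch this), 10 to 55 mm above the underside. Origin: centre of the underside; x along the length, z up.
- orange_cover: Orange plate, a bystander for another jig: same size, grip and frame as the green one, but its two 28 mm holes are at x = +36 and -36 mm. Lies flat on the table.

How it is judged:
By the outcome, as a careful person would: the job done as asked, in the order asked, and still so for the second after the job is handed in, with the robot touching nothing.
It also fails if it takes over 38 s, if anything falls off the work surface, if the arm or the gripper's body presses on something with over 40 N, if the wrist force passes 120 N, or if a joint passes its speed limit or range.

## Robot

A 6-joint arm with a two-finger parallel gripper is mounted at the origin on a cart in front of the work surface, level with it; the furniture and walls round the work are solid. World frame = base frame: x ahead of the robot, y to its left, z up, the work surface at z = 0. Lengths are in mm, angles in rad, forces in N, time in s.
With the tool pointing down it reaches from about 350 to 875 mm from the base axis. Payload 4.2 kg.
Tool frame: the origin (TCP) lies on the centre line of the jaws, within the pads' length; the fingertips stand 14 mm ahead of it and the grasp point (between the pads) lies 5 mm behind it (tcp_to_tips is the distance from the TCP to the fingertips, in mm); z points along the fingers, y is the direction in which the jaws open and shut (so a half turn about z gives the same grasp; the last joint's range is limited). The gripper opens to 85 mm and grips with 20 to 120 N. Pads are 22 mm wide; open, the fingers measure 114 mm over their backs; the gripper's body (76 mm by 85 mm) begins 54 mm behind the grasp point. The pads swing forward as they close: fully open they stand 13 mm farther back than shut.
Start: joints at [1.49, 0.385, 0.008, 0, -1.194, -0.259], TCP at [208.279, 589.253, 245.312] pointing down, gripper open.
Joint ranges: [-3.14, 3.14], [-1.21, 2.06], [-1.07, 1.41], [-3.16, 2.05], [-2.99, -0.16], [-3.1, 3.1]. Speed limits (rad/s): [2.79, 2.79, 3.14, 3.14, 3.14, 3.14].

## Interface

Orientations are given as a unit quaternion [x, y, z, w].
In Python, from bench import read_state, get_image, job_done, tcp_to_tips gives the robot as it stands. The module is installed in compiled form; this text tells all that it offers.
- The arm moves only by the tool play_rows, never from a script. Its argument "targets" is a list of rows, each an object of numbers: "gripper": the gripper's target within -1 to 1 (shut at 1, half-way at 0, fully open at -1); "tx", "ty", "tz": the shift along the tool's x, y, z scaled (see below); "spin": the turn about the tool's z scaled (see below). A call has 1 to 12 rows; each row is the pose to reach, as a shift and turn from the pose commanded when the call began, along the tool's axes at that moment; what a row does not reach only later rows make up. The controller multiplies each number of a shift by 0.25 m and each number of a turn by pi/4 rad. A row lasts 1/8 s, in which the tool goes at most 62.5 mm and 10.7 degrees, less where a joint would pass 70% of its speed; a pose out of reach is approached as far as the arm can. A call with a number of a shift or a turn outside -1 to 1 is refused whole. A call with a gripper value outside its range is refused whole. The fingers move at their own pace and stop on an object; the grip force is fixed at half the most. Time passes only in rows, so rows that repeat a pose let the fingers close. It gives the time, the measured TCP pose, the force and the opening at its end, in the units of the state.
- read_state(): the state, without advancing time (a new reading comes with each control period).
- get_image(name): name is "scene" or "top" or "wrist"; returns a dict with "frame" (420x560x3 uint8, red, green, blue), "depth" (420x560 float32, mm along the optical axis (not along the pixel's ray), 0 where there is no reading), "mtx" (3x3 intrinsics, pixels), "world_to_cam" (4x4, takes a point from world to camera coordinates). Camera axes: x right, y up, looking along -z (the intrinsics and any distortion apply to the point x, -y, -z); pixel columns grow to the right and rows downward; lengths in mm; the calibration is good to about 2 mm. A picture is of the moment at which its call begins.
- job_done(): hands the job in, once; it reports no verdict.
The state is a dict: "clock": time; "joints": joint angles; "joint_vel": joint speeds; "joint_efforts": joint torques, N m; "position": TCP position; "ee_rot": TCP orientation; "contact_force": force on the tool from outside, world axes, zero at the start; "wrist_torque": the same for the moment, N m; "gripper_width": finger opening in mm.
Only numpy, scipy, OpenCV 4.12 (cv2) and the standard library are available. Lean on these libraries where they do the work, as an engineer would, in place of code of your own. Each camera call takes 0.05 s, during which the arm holds its last target.

## Working session

There is one attempt and no reset: what is moved stays moved. The work goes in short steps, Python scripts to look and compute and a tool call to move; the robot and the scene stay as the last step left them, time stands still between calls to the robot, and variables do not carry over. Pictures are saved under pics/ and viewed, and the job is handed in when it is done.

Besides the shell and the picture viewer there is one more tool, called after "Call:" as a command line: name --argument value ..., lists and objects as JSON in quotes. play_rows: Moves the arm, as the interface text tells. Its arguments: {"type":"object","properties":{"targets":{"type":"array","items":{"type":"object","properties":{"gripper":{"type":"number"},"tx":{"type":"number","minimum":-1,"maximum":1},"ty":{"type":"number","minimum":-1,"maximum":1},"tz":{"type":"number","minimum":-1,"maximum":1},"spin":{"type":"number","minimum":-1,"maximum":1}}}}},"required":["targets"]}

```bash
mkdir -p pics
cat > h.py <<'E'
import numpy as np, cv2
from bench import read_state, get_image, job_done, tcp_to_tips
def save(im,n): cv2.imwrite('pics/'+n,cv2.cvtColor(im['frame'],cv2.COLOR_RGB2BGR))
def world(im):
    d=im['depth'].astype(float);K=im['mtx'];h,w=d.shape
    u,v=np.meshgrid(np.arange(w),np.arange(h))
    P=np.stack([(u-K[0,2])/K[0,0]*d,-(v-K[1,2])/K[1,1]*d,-d,np.ones_like(d)],-1)
    return (P@np.linalg.inv(im['world_to_cam']).T)[...,:3]
E
python3 - <<'E'
from h import *
s=read_state();print(s)
for n in ['top','scene','wrist']:
    im=get_image(n);save(im,n+'0.png');np.savez(n+'0.npz',**im)
    print(n,im['mtx'],im['world_to_cam'],[k for k in im])
E
```

```text
{'clock': 0.0, 'joints': array([ 1.48958024e+00,  3.85589409e-01,  6.63934960e-03, -5.42251297e-04,
       -1.19395973e+00, -2.58571113e-01]), 'joint_vel': array([-0.00272077,  0.00033751,  0.00172378, -0.00168155,  0.00092546,
       -0.00134838]), 'joint_efforts': array([ 1.09850909e-03, -3.92284405e+01,  1.88398039e+01,  4.18630198e+00,
       -4.61762495e-03,  3.50699693e-06]), 'position': array([208.10735084, 588.76266627, 244.20056946]), 'ee_rot': array([ 9.85585262e-01, -1.69175977e-01, -1.57420607e-04,  1.07489390e-03]), 'contact_force': array([ 0.05115331, -0.02086094,  0.5463185 ]), 'wrist_torque': array([-0.00702462, -0.03305718, -0.01028177]), 'gripper_width': 85.48467966310223}
top [[388.91917052   0.         276.63391736]
 [  0.         388.91917052 207.22051672]
 [  0.           0.           1.        ]] [[ 2.65433400e-02 -9.98957974e-01  3.71270322e-02  1.30369075e+02]
 [ 9.97577895e-01  2.88588572e-02  6.32890950e-02 -4.56918858e+02]
 [-6.42945898e-02  3.53572027e-02  9.97304404e-01 -8.61408816e+02]
 [ 0.00000000e+00  0.00000000e+00  0.00000000e+00  1.00000000e+00]] 
[... 229 characters left out ...]
0198366e+02]
 [ 5.69334250e-01  5.10088875e-01  6.44723082e-01 -3.71667322e+02]
 [-4.90544266e-01 -4.18540960e-01  7.64323091e-01 -6.81567450e+02]
 [ 0.00000000e+00  0.00000000e+00  0.00000000e+00  1.00000000e+00]] ['frame', 'depth', 'mtx', 'world_to_cam']
wrist [[319.76145904   0.         281.00291795]
 [  0.         319.76145904 209.32050336]
 [  0.           0.           1.        ]] [[-3.32919538e-01 -9.42953171e-01  1.97428402e-03  6.23643390e+02]
 [ 9.01393542e-01 -3.18859825e-01 -2.92947255e-01  3.66071635e+01]
 [ 2.76865063e-01 -9.57482578e-02  9.56126565e-01 -3.78786641e+02]
 [ 0.00000000e+00  0.00000000e+00  0.00000000e+00  1.00000000e+00]] ['frame', 'depth', 'mtx', 'world_to_cam']
```

View pics/top0.png

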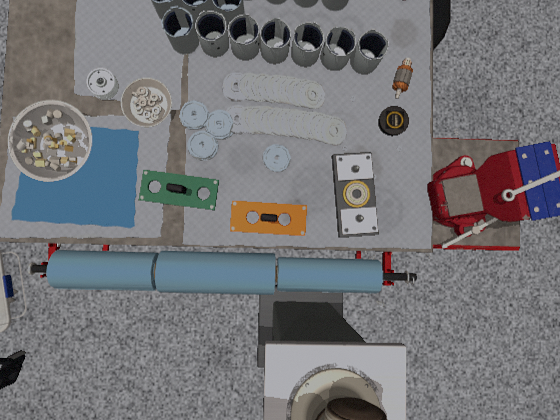

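View pics/scene0.png

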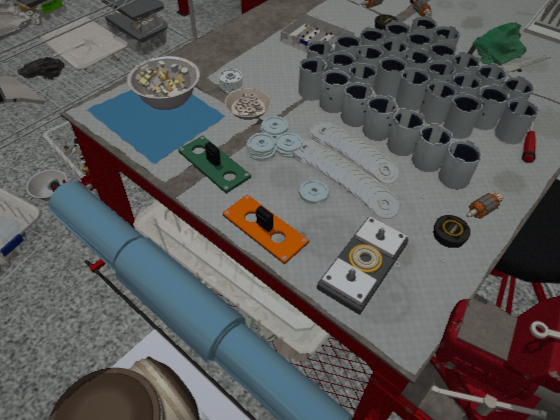

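View pics/wrist0.png

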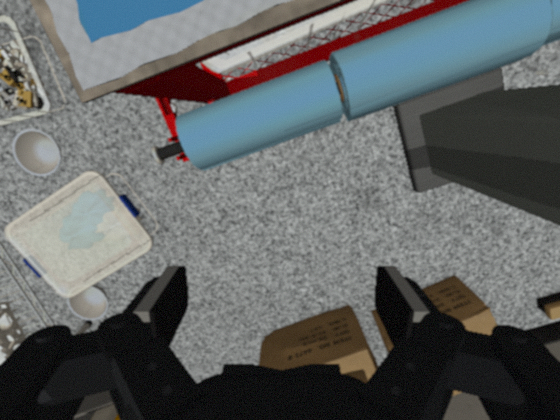

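The top view shows the green cover at about (178,190), the orange one at (269,217), and the jig at (356,194) with its length roughly along the rows. A blue roller rail runs in front of the table. Next I'll measure the poses.

```bash
cat >> h.py <<'E'
def load(n): return dict(np.load(n))
def hsv(im): return cv2.cvtColor(im['frame'],cv2.COLOR_RGB2HSV)
def rect(P): return cv2.minAreaRect(P[:,:2].astype(np.float32))
E
python3 - <<'E'
from h import *
np.set_printoptions(precision=1,suppress=True)
for n in ['top','scene']:
    im=load(n+'0.npz');W=world(im);H=hsv(im).astype(int);z=W[...,2];v=im['depth']>0
    roi=v&(W[...,0]>330)&(abs(z)<90)
    for c,lo,hi in [('green',60,90),('orange',8,20)]:
        m=roi&(H[...,0]>=lo)&(H[...,0]<=hi)&(H[...,1]>120)&(z>0)&(z<20)
        nl,l,st,_=cv2.connectedComponentsWithStats(m.astype(np.uint8));k=1+np.argmax(st[1:,4]);m=l==k
        r=rect(W[m]);print(n,c,r,np.median(z[m]),m.sum())
        c0=np.array(r[0]);m2=v&(np.hypot(W[...,0]-c0[0],W[...,1]-c0[1])<45)&(z>35)&(z<75)
        if m2.sum()>5: print('  grip',rect(W[m2]),W[m2].mean(0),np.percentile(z[m2],[50,95]),m2.sum())
    # roller
    m=v&(H[...,0]>95)&(H[...,0]<110)&(W[...,0]<390)&(W[...,0]>150)&(z>-300)
    print('roller',np.percentile(W[m],[1,50,99],axis=0))
    if n=='top':
        for q in [(356,194),(354,168),(360,219),(335,160),(375,230)]: print(q,W[q[1],q[0]])
E
```

```text
top green ((497.5608215332031, 430.9716491699219), (1.8699169158935547, 14.08310317993164), 69.60308837890625) 7.8723270266215195 7
top orange ((429.5035400390625, 161.44485473632812), (169.73463439941406, 68.13622283935547), 87.65656280517578) 10.076587133853877 1843
  grip ((428.004638671875, 162.23886108398438), (15.159161567687988, 34.268611907958984), 1.8544952869415283) [428.1 161.7  54.1] [54.4 56.8] 124
roller [[ 225.  -150.1 -227.1]
 [ 285.1  316.1 -179.4]
 [ 374.3  732.2    2.2]]
(356, 194) [487.6 -34.5  19.2]
(354, 168) [541.2 -22.1  49.5]
(360, 219) [430.3 -35.8  52.9]
(335, 160) [562.8  14.7  21.5]
(375, 230) [407.8 -74.5  33. ]
scene green ((485.78857421875, 360.27496337890625), (170.8143310546875, 70.2226333618164), 83.75812530517578) 9.926694374538442 1103
  grip ((485.6627197265625, 359.2752685546875), (36.39964294433594, 16.421091079711914), 84.46710205078125) [483.7 356.3  49. ] [51.8 56.3] 166
scene orange ((428.37396240234375, 158.83267211914062), (172.25296020507812, 71.88859558105469), 88.02059173583984) 9.788032042588156 2059
  grip ((427.61102294921875, 157.97955322265625), (37.092010498046875, 16.401634216308594), 87.36640930175781) [425.6 155.5  49.2] [52.  55.9] 221
roller [[ 221.2 -141.4 -235.7]
 [ 266.6  219.3 -180.7]
 [ 330.3  722.3 -163.6]]
```

Run:
```python
from h import *
im=cv2.imread('pics/top0.png')[130:250,120:400]
cv2.imwrite('pics/topz.png',cv2.resize(im,None,fx=2.85,fy=2.85,interpolation=cv2.INTER_CUBIC))
im=cv2.imread('pics/scene0.png')[200:320,200:420]
cv2.imwrite('pics/scz.png',cv2.resize(im,None,fx=3.6,fy=3.6,interpolation=cv2.INTER_CUBIC))
```

```text
(no output)
```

View pics/topz.png

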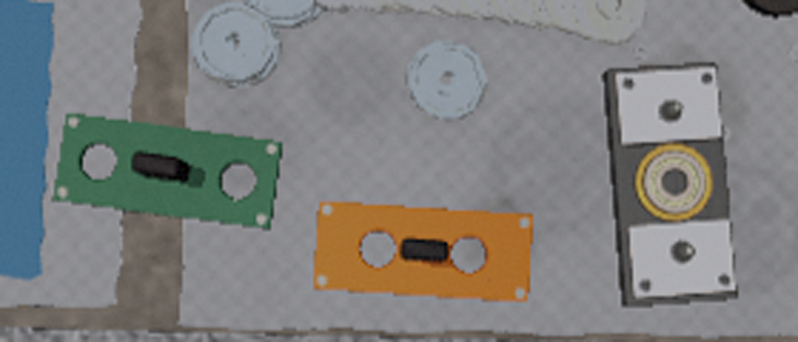

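The zoom confirms the green cover has the widely spaced holes, and that the jig is tilted slightly. The roller tops out at about z = -165, so it's clear of the work. Now I'll refine the green cover and the jig.

```bash
cat > fit.py <<'E'
from h import *
np.set_printoptions(precision=1,suppress=True)
def green(im,zlo=5,zhi=16,n=''):
    W=world(im);H=hsv(im).astype(int);z=W[...,2];v=im['depth']>0
    m=v&(H[...,0]>=50)&(H[...,0]<=95)&(H[...,1]>80)&(z>zlo)&(z<zhi)
    nl,l,st,_=cv2.connectedComponentsWithStats(m.astype(np.uint8));m=l==1+np.argmax(st[1:,4])
    r=rect(W[m]);print(n,'green',r,np.median(z[m]),m.sum())
    c0=np.array(r[0]);m2=v&(np.hypot(W[...,0]-c0[0],W[...,1]-c0[1])<45)&(z>zhi+15)&(z<zhi+60)
    if m2.sum()>5: print('  grip',rect(W[m2]),np.percentile(z[m2],[50,95]),m2.sum())
    return m
def jig(im,n=''):
    W=world(im);z=W[...,2];v=im['depth']>0
    near=v&(abs(W[...,0]-487)<125)&(abs(W[...,1]+33)<75)
    m=near&(z>27)&(z<38)
    r=rect(W[m]);print(n,'pads',r,np.median(z[m]),m.sum())
    m=near&(z>12)&(z<38);print(n,'jig',rect(W[m]))
    for s in (1,-1):
        mm=near&(z>46)&(z<62)&(s*(W[...,0]-487)>20);print('  stud',W[mm].mean(0),mm.sum())
    V=im['frame'].max(-1)
E
python3 - <<'E'
from fit import *
for n in ['top','scene']:
    im=load(n+'0.npz');green(im,n=n);jig(im,n)
E
```

```text
top green ((486.6199951171875, 363.18182373046875), (169.1476287841797, 69.15103149414062), 83.95128631591797) 10.178698576641295 1791
  grip ((486.1708068847656, 363.5233459472656), (36.52074432373047, 16.134292602539062), 83.08587646484375) [54.3 56.8] 145
top pads ((487.54644775390625, -32.87149429321289), (175.86050415039062, 80.86843872070312), 5.797665119171143) 31.69172242601843 2078
top jig ((506.06793212890625, -28.859275817871094), (232.2692108154297, 103.46244812011719), 10.1097412109375)
  stud [541.4 -26.1  51.8] 23
  stud [432.5 -37.1  52. ] 26
scene green ((486.1525573730469, 360.296142578125), (174.52264404296875, 71.8344497680664), 84.40214538574219) 9.926694374538442 1335
  grip ((485.6627197265625, 359.2752685546875), (36.39964294433594, 16.421091079711914), 84.46710205078125) [49.7 56.2] 187
scene pads ((487.6590270996094, -35.687225341796875), (178.24884033203125, 80.40193939208984), 5.607975482940674) 31.50185385455694 2684
scene jig ((505.443115234375, -32.046653747558594), (235.3429718017578, 105.08333587646484), 10.846687316894531)
  stud [540.1 -31.5  50.4] 39
  stud [430.7 -42.1  51.8] 38
```

View pics/scz.png

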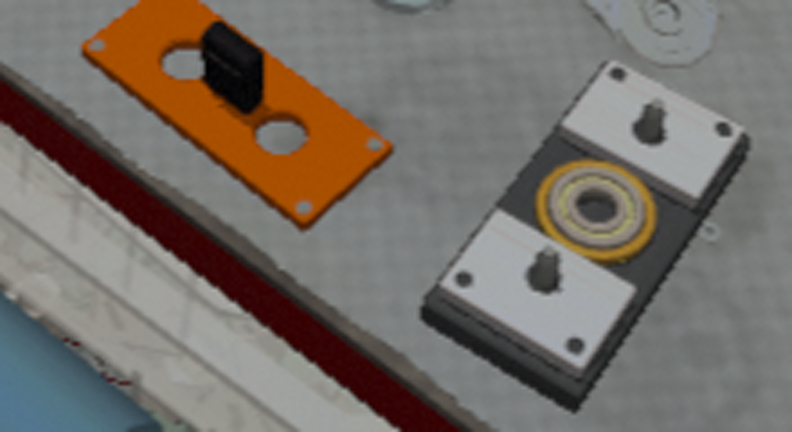

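Call:
play_rows --targets '[{"tx":0.11,"ty":0.04,"spin":0.14,"gripper":-1},{"tx":0.23,"ty":0.08,"spin":0.28,"gripper":-1},{"tx":0.34,"ty":0.12,"spin":0.42,"gripper":-1},{"tx":0.45,"ty":0.16,"spin":0.57,"gripper":-1},{"tx":0.57,"ty":0.2,"spin":0.71,"gripper":-1},{"tx":0.68,"ty":0.24,"spin":0.85,"gripper":-1},{"tx":0.68,"ty":0.24,"spin":0.85,"gripper":-1}]'

```text
invalid input
```

```bash
cat >> h.py <<'E'
from scipy.spatial.transform import Rotation as R
def toolmove(target,heading=None):
    s=read_state();r=R.from_quat(s['ee_rot']);m=r.as_matrix()
    h=np.degrees(np.arctan2(m[1,0],m[0,0]))
    d=np.array(target)-s['position']
    print('clock',s['clock'],'pos',s['position'].round(1),'head',h.round(2),'tilt z',m[:,2].round(4),'j',s['joints'].round(2),'F',s['contact_force'].round(1),'w',s['gripper_width'])
    print('t units',(m.T@d/250).round(4), 'spin', None if heading is None else round(-((heading-h+180)%360-180)/45,4))
E
python3 - <<'E'
from h import *
toolmove([486.5,363.3,200],-96)
E
```

```text
clock 0.15 pos [208.2 588.9 244.5] head -19.48 tilt z [-4.0e-04 -1.6e-03 -1.0e+00] j [ 1.49  0.39  0.01 -0.   -1.19 -0.26] F [-0.9  0.2 -0.9] w 85.50304968022391
t units [1.3504 0.4792 0.1789] spin 1.7005
```

Call:
play_rows --targets '[{"tx":0.11,"ty":0.04,"tz":0.0,"spin":0.14,"gripper":-1},{"tx":0.23,"ty":0.08,"tz":0.0,"spin":0.28,"gripper":-1},{"tx":0.34,"ty":0.12,"tz":0.0,"spin":0.42,"gripper":-1},{"tx":0.45,"ty":0.16,"tz":0.0,"spin":0.57,"gripper":-1},{"tx":0.57,"ty":0.2,"tz":0.0,"spin":0.71,"gripper":-1},{"tx":0.68,"ty":0.24,"tz":0.0,"spin":0.85,"gripper":-1},{"tx":0.68,"ty":0.24,"tz":0.0,"spin":0.85,"gripper":-1}]'

```text
clock: 1.02
position: [349.6, 474.7, 245.0]
ee_rot: [0.875, -0.484, -0.0, 0.0]
contact_force: [0.4, 0.3, -0.2]
gripper_width: 85.5
```

Run:
```python
from h import *
toolmove([486.5,362.5,200],-96)
```

```text
clock 1.025 pos [349.6 474.7 245. ] head -57.86 tilt z [-4.e-04 -7.e-04 -1.e+00] j [ 1.21  0.33 -0.08 -0.   -1.16 -0.65] F [ 0.4  0.3 -0.2] w 85.51688232465214
t units [ 0.6714 -0.225   0.1801] spin 0.8475
```

Call:
play_rows --targets '[{"tx":0.11,"ty":-0.04,"tz":0.03,"spin":0.14,"gripper":-1},{"tx":0.23,"ty":-0.08,"tz":0.06,"spin":0.28,"gripper":-1},{"tx":0.34,"ty":-0.12,"tz":0.09,"spin":0.42,"gripper":-1},{"tx":0.45,"ty":-0.15,"tz":0.12,"spin":0.57,"gripper":-1},{"tx":0.56,"ty":-0.19,"tz":0.15,"spin":0.71,"gripper":-1},{"tx":0.67,"ty":-0.225,"tz":0.18,"spin":0.85,"gripper":-1},{"tx":0.67,"ty":-0.225,"tz":0.18,"spin":0.85,"gripper":-1},{"tx":0.67,"ty":-0.225,"tz":0.18,"spin":0.85,"gripper":-1}]'

```text
clock: 2.02
position: [485.2, 365.1, 200.3]
ee_rot: [-0.67, 0.742, 0.0, 0.0]
contact_force: [0.1, 0.1, -1.0]
gripper_width: 85.5
```

Run:
```python
from fit import *
toolmove([486.5,362.5,200],-96)
im=get_image('wrist');save(im,'w1.png');np.savez('w1.npz',**im);green(im,n='w')
print(np.linalg.inv(im['world_to_cam'])[:3,3])
```

```text
clock 2.025 pos [485.2 365.1 200.3] head -95.86 tilt z [-0.  0. -1.] j [ 0.9  0.4 -0.1 -0.  -1.1 -1. ] F [ 0.1  0.1 -1. ] w 85.4826580899231
t units [ 0. -0.  0.] spin 0.0031
w green ((488.01812744140625, 362.241455078125), (168.1214599609375, 68.94676208496094), 83.85231018066406) 8.76752310725638 8460
  grip ((487.90435791015625, 362.06097412109375), (36.452388763427734, 15.456443786621094), 83.95280456542969) [53.2 54.6] 737
[478.4 290.1 327.6]
```

View pics/w1.png

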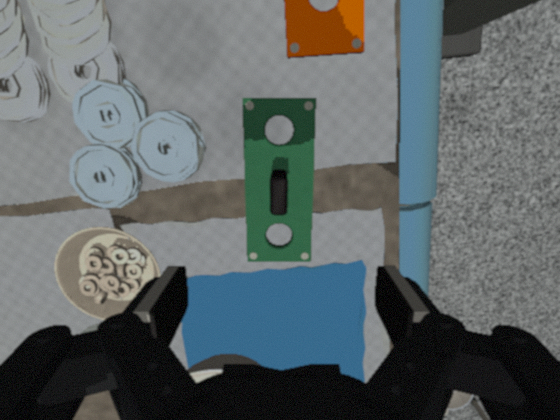

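The wrist view has the green cover at pixel column 280, with the grip at about (279,192), giving roughly (488,362). That agrees with the other cameras. I'll descend over the grip with the jaws partly closed.

Call:
play_rows --targets '[{"tx":0.012,"ty":-0.008,"tz":0.12,"spin":0.0,"gripper":-0.4},{"tx":0.012,"ty":-0.008,"tz":0.25,"spin":0.0,"gripper":-0.4},{"tx":0.012,"ty":-0.008,"tz":0.38,"spin":0.0,"gripper":-0.4},{"tx":0.012,"ty":-0.008,"tz":0.48,"spin":0.0,"gripper":-0.4},{"tx":0.012,"ty":-0.008,"tz":0.56,"spin":0.0,"gripper":-0.4},{"tx":0.012,"ty":-0.008,"tz":0.62,"spin":0.0,"gripper":-0.4},{"tx":0.012,"ty":-0.008,"tz":0.66,"spin":0.0,"gripper":-0.4},{"tx":0.012,"ty":-0.008,"tz":0.676,"spin":0.0,"gripper":-0.4},{"tx":0.012,"ty":-0.008,"tz":0.676,"spin":0.0,"gripper":-0.4}]'

```text
clock: 3.2
position: [487.4, 361.5, 31.6]
ee_rot: [-0.669, 0.743, 0.0, 0.0]
contact_force: [0.4, 0.7, -0.2]
gripper_width: 59.9
```

Run:
```python
from fit import *
toolmove([487,362,31],-96)
print(tcp_to_tips() if callable(tcp_to_tips) else tcp_to_tips)
im=get_image('wrist');save(im,'w2.png')
im=get_image('scene');save(im,'s2.png')
im=cv2.imread('pics/s2.png')[80:230,120:320];cv2.imwrite('pics/s2z.png',cv2.resize(im,None,fx=4,fy=4))
```

```text
clock 3.2 pos [487.4 361.5  31.6] head -95.96 tilt z [ 0.  0. -1.] j [ 0.9  0.6 -0.3  0.  -0.7 -1. ] F [ 0.4  0.7 -0.2] w 59.92626332217367
t units [-0.  0.  0.] spin 0.001
14.0
```

View pics/w2.png

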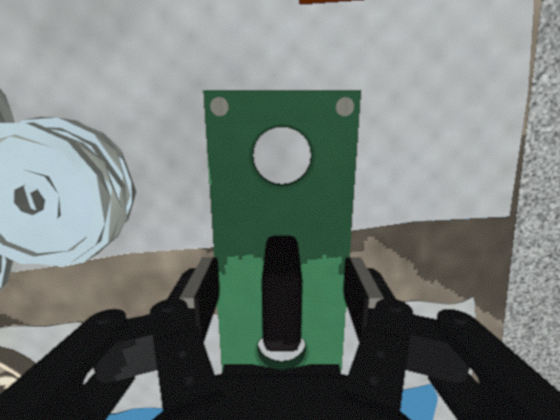

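View pics/s2z.png

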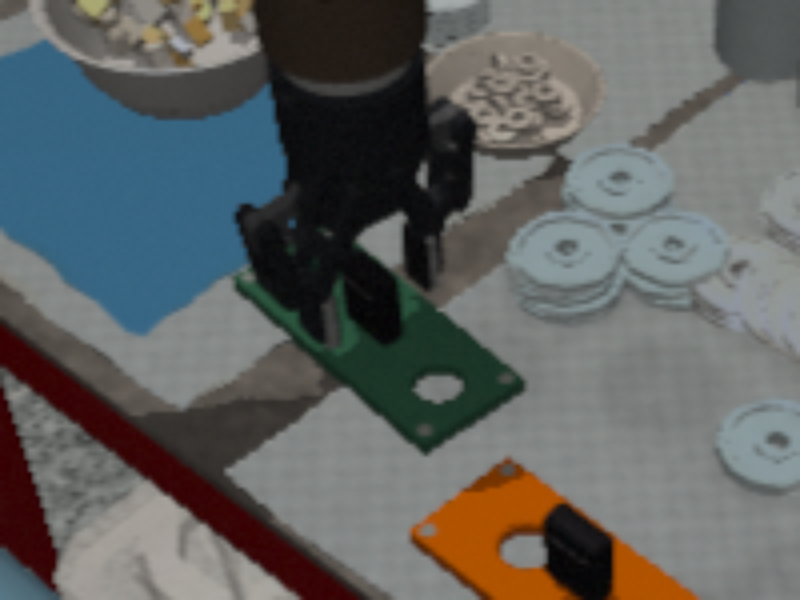

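Jaws straddle the grip centrally, with the grip at column 282 between fingers at about 205 and 355. I'll close and then lift.

Call:
play_rows --targets '[{"tx":0,"ty":0,"tz":0,"spin":0,"gripper":1},{"tx":0,"ty":0,"tz":0,"spin":0,"gripper":1},{"tx":0,"ty":0,"tz":0,"spin":0,"gripper":1},{"tx":0,"ty":0,"tz":0,"spin":0,"gripper":1},{"tx":0,"ty":0,"tz":0,"spin":0,"gripper":1},{"tx":0,"ty":0,"tz":0,"spin":0,"gripper":1},{"tx":0,"ty":0,"tz":0,"spin":0,"gripper":1},{"tx":0,"ty":0,"tz":0,"spin":0,"gripper":1}]'

```text
clock: 4.3
position: [487.3, 361.4, 31.7]
ee_rot: [-0.669, 0.743, -0.0, 0.0]
contact_force: [-1.2, 0.2, 5.3]
gripper_width: 15.3
```

Call:
play_rows --targets '[{"tx":0,"ty":0,"tz":-0.03,"spin":0,"gripper":1},{"tx":0,"ty":0,"tz":-0.1,"spin":0,"gripper":1},{"tx":0,"ty":0,"tz":-0.2,"spin":0,"gripper":1},{"tx":0,"ty":0,"tz":-0.32,"spin":0,"gripper":1},{"tx":0,"ty":0,"tz":-0.42,"spin":0,"gripper":1},{"tx":0,"ty":0,"tz":-0.48,"spin":0,"gripper":1},{"tx":0,"ty":0,"tz":-0.48,"spin":0,"gripper":1}]'

```text
clock: 5.18
position: [487.6, 361.7, 152.6]
ee_rot: [-0.669, 0.743, 0.0, 0.001]
contact_force: [0.3, 0.3, -2.7]
gripper_width: 15.4
```

Run:
```python
from fit import *
toolmove([487,160,151],-135)
for n in ('wrist','scene','top'):
    im=get_image(n);save(im,n[0]+'3.png');green(im,110,160,n)
```

```text
clock 5.175 pos [487.6 361.7 152.6] head -95.97 tilt z [ 0.  0. -1.] j [ 0.9  0.4 -0.2 -0.  -1.  -1. ] F [ 0.3  0.3 -2.7] w 15.432328305681235
t units [ 0.8 -0.1  0. ] spin 0.8673
wrist green ((485.0392150878906, 331.8638000488281), (107.2712631225586, 69.92191314697266), 84.11616516113281) 129.53218648147842 21117
  grip ((487.9678955078125, 359.2983093261719), (33.46493911743164, 83.92855834960938), 83.42103576660156) [200.4 218.7] 17396
scene green ((485.9306945800781, 360.54400634765625), (172.92242431640625, 71.30460357666016), 84.13336181640625) 129.16536476957458 1456
  grip ((486.1405029296875, 356.10284423828125), (35.642269134521484, 86.69800567626953), 76.72016906738281) [196.1 217. ] 635
top green ((481.9650573730469, 323.16278076171875), (90.05371856689453, 68.54895782470703), 84.1906509399414) 128.97391169928835 1226
  grip ((484.318115234375, 349.05084228515625), (14.122040748596191, 70.95330047607422), 75.600830078125) [190.3 210. ] 80
```

View pics/s3.png

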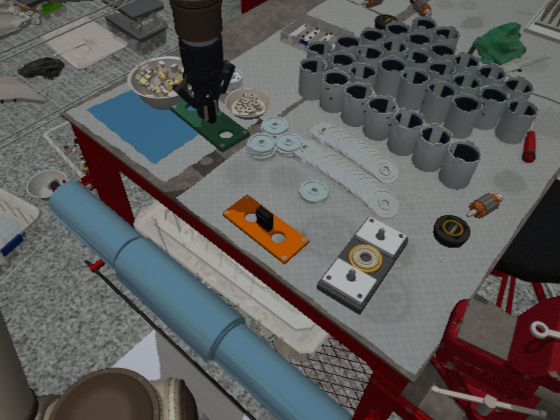

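The plate is held level, with its top at about 130 mm and its axis at 84.1°. I'll move it toward the jig without turning yet, so the wrist camera can see the jig ahead of the plate.

Call:
play_rows --targets '[{"tx":0.04,"ty":-0.004,"tz":0,"spin":0,"gripper":1},{"tx":0.13,"ty":-0.014,"tz":0,"spin":0,"gripper":1},{"tx":0.26,"ty":-0.028,"tz":0,"spin":0,"gripper":1},{"tx":0.4,"ty":-0.042,"tz":0,"spin":0,"gripper":1},{"tx":0.54,"ty":-0.057,"tz":0,"spin":0,"gripper":1},{"tx":0.68,"ty":-0.072,"tz":0,"spin":0,"gripper":1},{"tx":0.81,"ty":-0.086,"tz":0,"spin":0,"gripper":1},{"tx":0.91,"ty":-0.096,"tz":0,"spin":0,"gripper":1},{"tx":0.96,"ty":-0.102,"tz":0,"spin":0,"gripper":1},{"tx":0.98,"ty":-0.104,"tz":0,"spin":0,"gripper":1},{"tx":0.98,"ty":-0.104,"tz":0,"spin":0,"gripper":1}]'

```text
clock: 6.7
position: [487.7, 114.9, 151.4]
ee_rot: [-0.669, 0.743, -0.0, 0.0]
contact_force: [1.4, 0.3, -3.1]
gripper_width: 15.3
```

Run:
```python
from fit import *
toolmove([488,-34,151],-135)
im=get_image('wrist');save(im,'w4.png');np.savez('w4.npz',**im);jig(im,'w');green(im,110,160)
```

```text
clock 6.7 pos [487.7 114.9 151.4] head -95.97 tilt z [ 0.  0. -1.] j [ 0.6  0.3 -0.4 -0.  -0.9 -0.7] F [ 1.4  0.3 -3.1] w 15.277141726367578
t units [ 0.6 -0.1  0. ] spin 0.8672
w pads ((487.53070068359375, -21.223770141601562), (176.63975524902344, 56.357826232910156), 4.562047958374023) 30.598154221769533 10929
w jig ((507.781494140625, -19.489242553710938), (226.6745147705078, 83.3998794555664), 10.840971946716309)
  stud [542.4 -27.8  51. ] 305
  stud [nan nan nan] 0
 green ((484.97357177734375, 84.96632385253906), (106.95990753173828, 70.08055877685547), 84.06389617919922) 128.4012948902622 21177
  grip ((487.6512756347656, 110.34811401367188), (29.135385513305664, 83.41122436523438), 84.00123596191406) [201.6 218.6] 17533fit.py:18: RuntimeWarning: Mean of empty slice.
  mm=near&(z>46)&(z<62)&(s*(W[...,0]-487)>20);print('  stud',W[mm].mean(0),mm.sum())
  ret = um.true_divide(
```

View pics/w4.png

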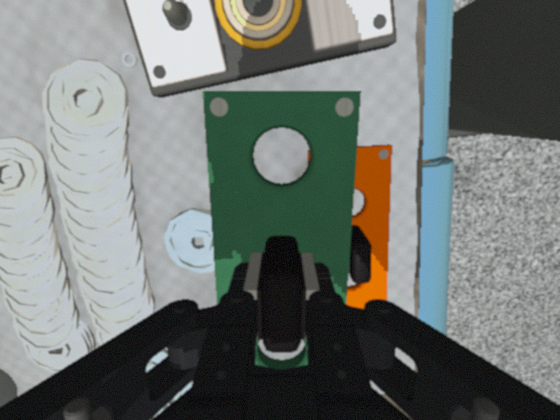

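The jig is cut off at the top of the frame, so I'll back off 65 mm for a full view.

Call:
play_rows --targets '[{"tx":-0.06,"ty":0.006,"tz":0,"spin":0,"gripper":1},{"tx":-0.15,"ty":0.015,"tz":0,"spin":0,"gripper":1},{"tx":-0.23,"ty":0.024,"tz":0,"spin":0,"gripper":1},{"tx":-0.26,"ty":0.027,"tz":0,"spin":0,"gripper":1},{"tx":-0.26,"ty":0.027,"tz":0,"spin":0,"gripper":1}]'

```text
clock: 7.38
position: [487.5, 180.9, 151.1]
ee_rot: [-0.67, 0.743, 0.0, -0.0]
contact_force: [-0.9, -0.4, -2.7]
gripper_width: 15.4
```

Run:
```python
from fit import *
toolmove([488,-34,151],-135)
im=get_image('wrist');save(im,'w5.png');np.savez('w5.npz',**im);jig(im,'w');m=green(im,110,160)
W=world(im)
# plate front hole
f,h=cv2.findContours(m.astype(np.uint8),cv2.RETR_CCOMP,cv2.CHAIN_APPROX_NONE)
for c,hh in zip(f,h[0]):
    if hh[3]>=0 and len(c)>60:
        p=W[c[:,0,1],c[:,0,0]];e=cv2.fitEllipse(p[:,:2].astype(np.float32));print('hole',e,cv2.minEnclosingCircle(c))
```

```text
clock 7.375 pos [487.5 180.9 151.1] head -95.89 tilt z [-0. -0. -1.] j [ 0.7  0.3 -0.4 -0.  -0.9 -0.8] F [-0.9 -0.4 -2.7] w 15.409160272996377
t units [ 0.9 -0.1  0. ] spin 0.869
w pads ((0.0, 0.0), (0.0, 0.0), 0.0) nan 0
w jig ((595.6781005859375, 23.178699493408203), (46.1914176940918, 19.956743240356445), 32.93411636352539)
  stud [nan nan nan] 0
  stud [nan nan nan] 0
 green ((484.7618103027344, 151.1453857421875), (107.35472106933594, 70.19369506835938), 84.02031707763672) 128.22038631275757 21192
  grip ((487.2398986816406, 176.5459747314453), (29.150089263916016, 83.50965881347656), 84.56307220458984) [201.6 218.6] 17685
hole ((482.56121826171875, 126.31777954101562), (28.379108428955078, 29.026432037353516), 9.206774711608887) ((281.2162170410156, 154.95358276367188), 30.584815979003906)
  return _methods._mean(a, axis=axis, dtype=dtype,
  ret = ret.dtype.type(ret / rcount)
fit.py:18: RuntimeWarning: Mean of empty slice.
  mm=near&(z>46)&(z<62)&(s*(W[...,0]-487)>20);print('  stud',W[mm].mean(0),mm.sum())
  ret = um.true_divide(
```

View pics/w5.png

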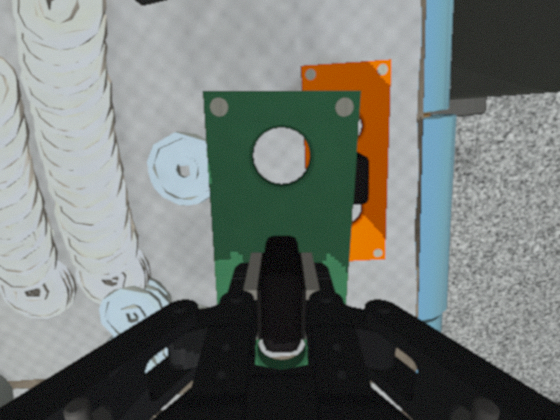

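I went the wrong way: backing off pushed the jig out of view. This frame still gave the plate's pose in the grip. The front hole at (281,155) puts the plate centre within 1 mm of the TCP. I'll go over the jig, turning on the way, then check the stud through the front hole.

Call:
play_rows --targets '[{"tx":0.03,"ty":-0.003,"tz":0,"spin":0.06,"gripper":1},{"tx":0.09,"ty":-0.009,"tz":0,"spin":0.18,"gripper":1},{"tx":0.16,"ty":-0.016,"tz":0,"spin":0.32,"gripper":1},{"tx":0.23,"ty":-0.024,"tz":0,"spin":0.47,"gripper":1},{"tx":0.3,"ty":-0.031,"tz":0,"spin":0.62,"gripper":1},{"tx":0.36,"ty":-0.037,"tz":0,"spin":0.75,"gripper":1},{"tx":0.41,"ty":-0.042,"tz":0,"spin":0.84,"gripper":1},{"tx":0.426,"ty":-0.044,"tz":0,"spin":0.87,"gripper":1},{"tx":0.426,"ty":-0.044,"tz":0,"spin":0.87,"gripper":1}]'

```text
clock: 8.55
position: [487.5, 72.6, 151.4]
ee_rot: [-0.381, 0.924, 0.0, 0.0]
contact_force: [-0.3, 0.1, -2.9]
gripper_width: 15.2
```

Run:
```python
from fit import *
np.set_printoptions(precision=4,suppress=True)
toolmove([487.5,-33.5,151],-174.3)
im=get_image('wrist');save(im,'w6.png');np.savez('w6.npz',**im);jig(im,'w')
```

```text
clock 8.55 pos [487.5  72.6 151.4] head -135.18 tilt z [ 0.0002  0.0001 -1.    ] j [ 0.48  0.26 -0.44 -0.   -0.87 -1.27] F [-0.3  0.1 -2.9] w 15.205045372228492
t units [ 0.2992 -0.3011  0.0016] spin 0.8694
w pads ((488.984619140625, -34.57756805419922), (175.88978576660156, 80.38105773925781), 5.685553073883057) 30.627170538329352 16768
w jig ((507.856689453125, -28.670921325683594), (229.02450561523438, 101.40101623535156), 10.70915699005127)
  stud [541.8316 -28.1321  50.8528] 212
  stud [434.3691 -38.8402  51.0388] 281
```

View pics/w6.png

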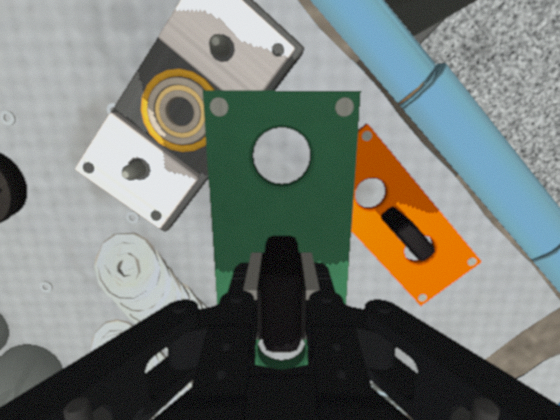

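The wrist camera now sees both pads and both studs, at (222,47) and (135,170). It gives a pad-box centre of (489,-34.6) at 5.7°, so I'll go to (488.3,-34.2) with heading -174.3°.

Call:
play_rows --targets '[{"tx":0.02,"ty":-0.02,"tz":0,"spin":0.06,"gripper":1},{"tx":0.06,"ty":-0.06,"tz":0,"spin":0.18,"gripper":1},{"tx":0.11,"ty":-0.11,"tz":0,"spin":0.32,"gripper":1},{"tx":0.16,"ty":-0.165,"tz":0,"spin":0.47,"gripper":1},{"tx":0.21,"ty":-0.215,"tz":0,"spin":0.62,"gripper":1},{"tx":0.255,"ty":-0.26,"tz":0,"spin":0.75,"gripper":1},{"tx":0.29,"ty":-0.295,"tz":0,"spin":0.84,"gripper":1},{"tx":0.299,"ty":-0.305,"tz":0,"spin":0.869,"gripper":1},{"tx":0.299,"ty":-0.305,"tz":0,"spin":0.869,"gripper":1},{"tx":0.299,"ty":-0.305,"tz":0,"spin":0.869,"gripper":1}]'

```text
clock: 9.85
position: [488.4, -33.3, 151.3]
ee_rot: [-0.051, 0.999, 0.0, 0.0]
contact_force: [-0.6, -0.0, -2.2]
gripper_width: 15.2
```

```bash
cat > chk.py <<'E'
from fit import *
import sys
np.set_printoptions(precision=4,suppress=True)
k=sys.argv[1];zt=float(sys.argv[2])
toolmove([488.3,-34.2,float(sys.argv[3])],-174.3)
im=get_image('wrist');save(im,'w%s.png'%k)
m=green(im,zt-9,zt+9)
W=world(im)
f,h=cv2.findContours(m.astype(np.uint8),cv2.RETR_CCOMP,cv2.CHAIN_APPROX_NONE)
for c,hh in zip(f,h[0]):
    if hh[3]>=0 and len(c)>60:
        p=W[c[:,0,1],c[:,0,0]];e=cv2.fitEllipse(p[:,:2].astype(np.float32));print('hole',e)
        a=np.radians(5.7);print(' plate centre',np.array(e[0])+55*np.array([np.cos(a),np.sin(a)]))
z=W[...,2];mm=(im['depth']>0)&(z>46)&(z<60)&(np.hypot(W[...,0]-433,W[...,1]+40)<14)
if mm.sum(): print('stud',W[mm].mean(0),mm.sum(),'pred centre',W[mm].mean(0)[:2]+55*np.array([np.cos(a),np.sin(a)]))
for n in ('scene','top'):
    im=get_image(n);save(im,n[0]+k+'.png')
    green(im,zt-9,zt+9,n)
    if n=='scene':
        im=cv2.imread('pics/s%s.png'%k)[180:330,280:480];cv2.imwrite('pics/s%sz.png'%k,cv2.resize(im,None,fx=4,fy=4))
E
python3 chk.py 7 130 151
```

```text
clock 9.85 pos [488.4 -33.3 151.3] head -174.18 tilt z [ 0.0001  0.0001 -1.    ] j [ 0.26  0.25 -0.45 -0.   -0.87 -1.73] F [-0.6 -0.  -2.2] w 15.170523410690956
t units [ 0.001  -0.0037  0.0013] spin 0.0027
 green ((459.5678405761719, -36.69764709472656), (107.36355590820312, 69.48260498046875), 6.11805534362793) 128.38548678963684 21143
  grip ((488.0909423828125, -33.86922073364258), (32.497920989990234, 82.77979278564453), 5.382818222045898) [182.7865 195.7743] 13414
hole ((435.3297119140625, -39.21599197387695), (28.356163024902344, 28.813169479370117), 126.59100341796875)
 plate centre [490.0578 -33.7534]
stud [434.1649 -39.9525  51.1248] 218 pred centre [488.8929 -34.4899]
scene green ((468.7472229003906, -36.21131896972656), (132.45144653320312, 70.26580047607422), 6.117523670196533) 129.481471131666 1885
  grip ((487.5143127441406, -35.64878463745117), (87.45116424560547, 35.2711296081543), 88.83290100097656) [182.3632 195.8121] 840
top green ((425.06201171875, -45.9137077331543), (40.2419548034668, 56.961490631103516), 12.772799491882324) 129.59274112688422 345
```

View pics/w7.png

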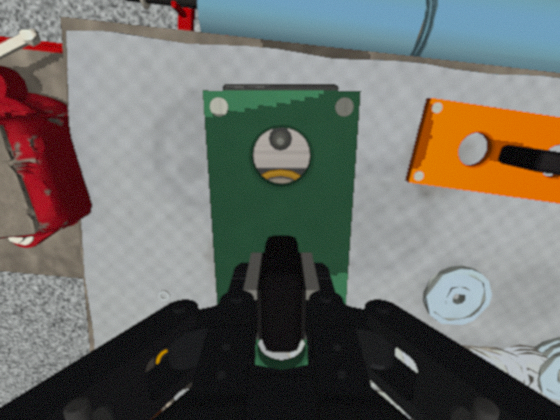

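View pics/s7z.png

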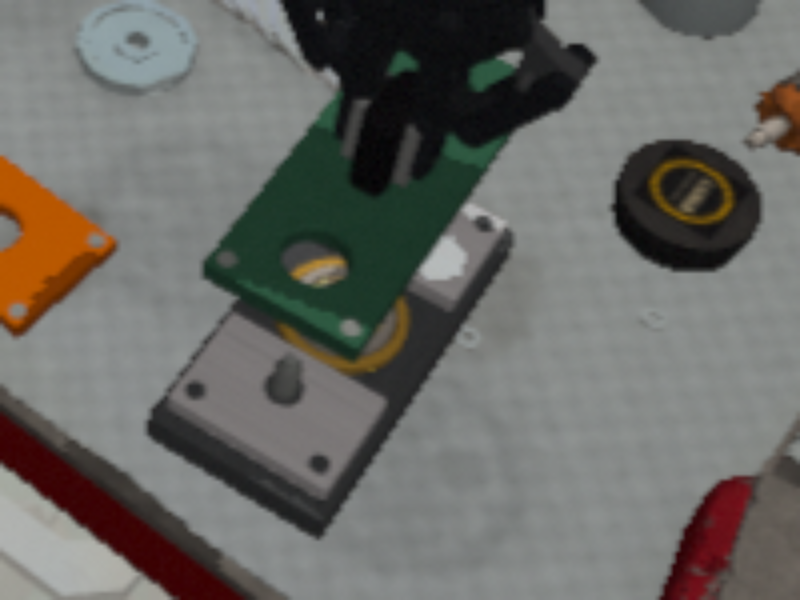

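Through the front hole at (281,155), the stud is on the plate's centre line at (281,138), and the fit agrees to about 1 mm. I'll lower to just above the stud tips and look again.

Call:
play_rows --targets '[{"tx":0.004,"ty":-0.003,"tz":0.03,"spin":0.002,"gripper":1},{"tx":0.004,"ty":-0.003,"tz":0.08,"spin":0.002,"gripper":1},{"tx":0.004,"ty":-0.003,"tz":0.13,"spin":0.002,"gripper":1},{"tx":0.004,"ty":-0.003,"tz":0.18,"spin":0.002,"gripper":1},{"tx":0.004,"ty":-0.003,"tz":0.21,"spin":0.002,"gripper":1},{"tx":0.004,"ty":-0.003,"tz":0.22,"spin":0.002,"gripper":1},{"tx":0.004,"ty":-0.003,"tz":0.22,"spin":0.002,"gripper":1}]'

```text
clock: 10.88
position: [487.6, -34.4, 96.3]
ee_rot: [-0.05, 0.999, -0.0, 0.0]
contact_force: [-0.2, 0.7, -3.9]
gripper_width: 15.2
```

```bash
python3 chk.py 8 74 63.6
```

```text
clock 10.875 pos [487.6 -34.4  96.3] head -174.31 tilt z [ 0.0001 -0.0001 -1.    ] j [ 0.26  0.33 -0.52  0.   -0.73 -1.73] F [-0.2  0.7 -3.9] w 15.206824727777331
t units [-0.0027  0.0006  0.1308] spin -0.0002
 green ((458.78411865234375, -37.79338073730469), (108.1811294555664, 69.3407974243164), 6.013275623321533) 73.38741052666094 21157
  grip ((487.1432189941406, -34.58267593383789), (32.559017181396484, 82.68782806396484), 7.723715305328369) [127.4659 140.0224] 13319
hole ((434.4256591796875, -40.32489776611328), (28.380945205688477, 29.005434036254883), 115.82481384277344)
 plate centre [489.1537 -34.8623]
stud [434.0047 -40.0296  51.0908] 361 pred centre [488.7327 -34.567 ]
scene green ((464.23590087890625, -38.048484802246094), (124.01913452148438, 70.60897827148438), 5.482447147369385) 74.67298894194852 1716
  grip ((486.9910888671875, -37.45162582397461), (85.64614868164062, 34.75750732421875), 88.8875961303711) [125.562 140.129] 712
top green ((425.170654296875, -43.30319595336914), (41.982505798339844, 60.612396240234375), 7.527780532836914) 74.7662287445379 333
```

View pics/w8.png

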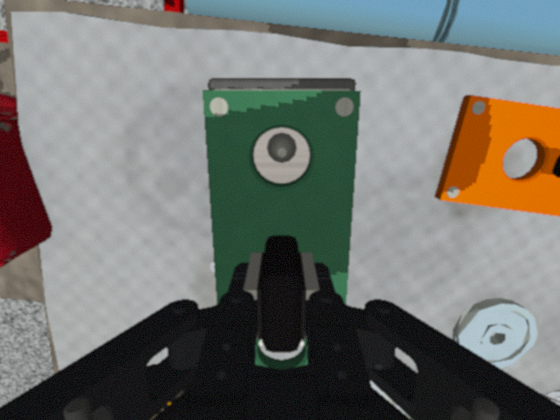

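View pics/s8z.png

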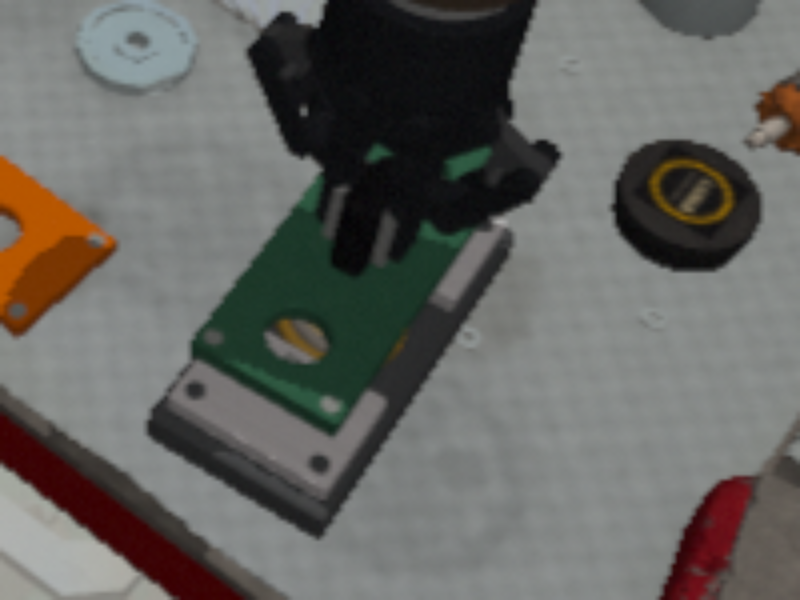

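The stud at (281,148) sits well inside the hole at (281,155), and the plate and stud estimates agree to 0.5 mm. I'll lower it slowly to just above the pads.

Call:
play_rows --targets '[{"tx":0,"ty":0,"tz":0.02,"spin":0,"gripper":1},{"tx":0,"ty":0,"tz":0.045,"spin":0,"gripper":1},{"tx":0,"ty":0,"tz":0.07,"spin":0,"gripper":1},{"tx":0,"ty":0,"tz":0.09,"spin":0,"gripper":1},{"tx":0,"ty":0,"tz":0.105,"spin":0,"gripper":1},{"tx":0,"ty":0,"tz":0.114,"spin":0,"gripper":1},{"tx":0,"ty":0,"tz":0.118,"spin":0,"gripper":1},{"tx":0,"ty":0,"tz":0.118,"spin":0,"gripper":1}]'

```text
clock: 12.02
position: [487.5, -34.4, 66.9]
ee_rot: [-0.05, 0.999, -0.0, 0.0]
contact_force: [-0.5, -0.4, -2.9]
gripper_width: 15.4
```

Call:
play_rows --targets '[{"tx":0,"ty":0,"tz":0.003,"spin":0,"gripper":1},{"tx":0,"ty":0,"tz":0.006,"spin":0,"gripper":1},{"tx":0,"ty":0,"tz":0.008,"spin":0,"gripper":1},{"tx":0,"ty":0,"tz":0.01,"spin":0,"gripper":1},{"tx":0,"ty":0,"tz":0.01,"spin":0,"gripper":1}]'

```text
clock: 12.65
position: [487.5, -34.5, 64.3]
ee_rot: [-0.05, 0.999, -0.0, -0.0]
contact_force: [0.2, 0.4, -3.4]
gripper_width: 15.4
```

```bash
python3 chk.py 9 42 63.6
```

```text
clock 12.65 pos [487.5 -34.5  64.3] head -174.31 tilt z [-0. -0. -1.] j [ 0.26  0.38 -0.55  0.   -0.64 -1.73] F [ 0.2  0.4 -3.4] w 15.393772026534265
t units [-0.0035  0.0007  0.0028] spin -0.0003
 green ((458.90582275390625, -37.97944259643555), (107.85028839111328, 70.01469421386719), 5.796675682067871) 41.35023017924016 21338
  grip ((487.0643310546875, -36.324520111083984), (82.57083892822266, 33.05477523803711), 89.63352966308594) [ 95.4066 107.9518] 13355
hole ((434.2116394042969, -40.31992721557617), (28.412158966064453, 28.94431495666504), 117.75086212158203)
 plate centre [488.9397 -34.8573]
stud [433.7978 -40.0887  51.0877] 531 pred centre [488.5259 -34.6261]
scene green ((461.6710510253906, -38.08833312988281), (120.93218994140625, 70.57232666015625), 5.735613822937012) 42.440912218317294 1619
  grip ((486.3697204589844, -37.2874641418457), (83.47914123535156, 35.29936218261719), 88.53409576416016) [ 92.8072 107.9286] 638
top green ((424.07867431640625, -45.1350212097168), (38.01992416381836, 61.78003692626953), 14.869011878967285) 42.61739608805465 301
```

View pics/s9z.png

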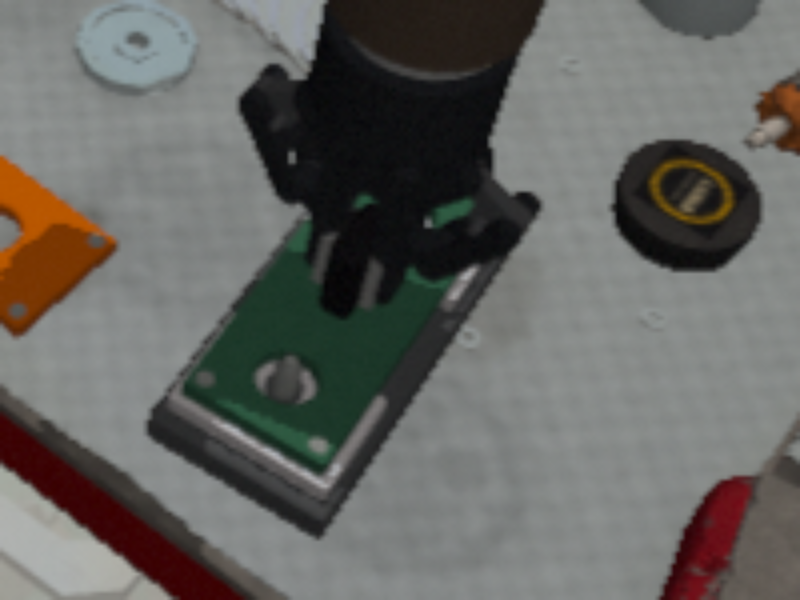

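The stud is through the front hole, at about (287,378) in the zoom. The force still reads about the plate's weight, so it hasn't touched down. I'll creep down.

Call:
play_rows --targets '[{"tx":0,"ty":0,"tz":0.001,"spin":0,"gripper":1},{"tx":0,"ty":0,"tz":0.002,"spin":0,"gripper":1},{"tx":0,"ty":0,"tz":0.003,"spin":0,"gripper":1},{"tx":0,"ty":0,"tz":0.003,"spin":0,"gripper":1}]'

```text
clock: 13.3
position: [487.5, -34.5, 63.7]
ee_rot: [-0.05, 0.999, -0.0, 0.0]
contact_force: [-0.3, 0.1, -1.2]
gripper_width: 14.9
```

Call:
play_rows --targets '[{"tx":0,"ty":0,"tz":0.001,"spin":0,"gripper":1},{"tx":0,"ty":0,"tz":0.002,"spin":0,"gripper":1},{"tx":0,"ty":0,"tz":0.002,"spin":0,"gripper":1}]'

```text
clock: 13.68
position: [487.5, -34.5, 63.6]
ee_rot: [-0.05, 0.999, -0.0, 0.0]
contact_force: [-2.9, 1.2, 5.5]
gripper_width: 15.3
```

Contact came at TCP z = 63.6, which matches the 32 mm pad height, with the force rising to +5.5 N. I'll open and retreat straight up.

Call:
play_rows --targets '[{"tx":0,"ty":0,"tz":0,"spin":0,"gripper":0.2},{"tx":0,"ty":0,"tz":0,"spin":0,"gripper":-0.2},{"tx":0,"ty":0,"tz":0,"spin":0,"gripper":-0.4},{"tx":0,"ty":0,"tz":0,"spin":0,"gripper":-0.4},{"tx":0,"ty":0,"tz":0,"spin":0,"gripper":-0.4},{"tx":0,"ty":0,"tz":0,"spin":0,"gripper":-0.4}]'

```text
clock: 14.42
position: [487.5, -34.4, 63.1]
ee_rot: [-0.05, 0.999, 0.0, 0.0]
contact_force: [0.6, 0.3, 0.4]
gripper_width: 59.7
```

Call:
play_rows --targets '[{"tx":0,"ty":0,"tz":-0.04,"spin":0,"gripper":-0.4},{"tx":0,"ty":0,"tz":-0.12,"spin":0,"gripper":-0.4},{"tx":0,"ty":0,"tz":-0.24,"spin":0,"gripper":-0.4},{"tx":0,"ty":0,"tz":-0.38,"spin":0,"gripper":-0.4},{"tx":0,"ty":0,"tz":-0.5,"spin":0,"gripper":-0.4},{"tx":0,"ty":0,"tz":-0.58,"spin":0,"gripper":-0.4},{"tx":0,"ty":0,"tz":-0.6,"spin":0,"gripper":-0.4},{"tx":0,"ty":0,"tz":-0.6,"spin":0,"gripper":-0.4}]'

```text
clock: 15.42
position: [487.2, -34.5, 213.0]
ee_rot: [-0.05, 0.999, 0.0, -0.0]
contact_force: [0.0, -0.4, 1.1]
gripper_width: 59.9
```

```bash
python3 chk.py 10 42 63.6
python3 - <<'E'
from fit import *
np.set_printoptions(precision=4,suppress=True)
for n in ('wrist','scene'):
    im=get_image(n);W=world(im);m=green(im,33,51,n)
    P=W[m];c=P[:,:2].mean(0);A=np.c_[P[:,:2]-c,np.ones(len(P))];s=np.linalg.lstsq(A,P[:,2],rcond=None)[0]
    print('plane slope deg',np.degrees(s[:2]),'z',s[2])
    # slope along length
    a=np.radians(5.7);t=(P[:,:2]-c)@[np.cos(a),np.sin(a)]
    print('end z',np.median(P[t<-50,2]),np.median(P[t>50,2]))
im=load('scene0.npz')
E
```

```text
clock 15.425 pos [487.2 -34.5 213. ] head -174.32 tilt z [-0.      0.0003 -1.    ] j [ 0.26  0.18 -0.37 -0.   -1.02 -1.73] F [ 0.  -0.4  1.1] w 59.89438862653121
t units [-0.0046  0.0004  0.5976] spin -0.0005
 green ((490.2321472167969, -34.67424774169922), (168.27943420410156, 69.3479232788086), 5.704284191131592) 40.74944908975698 9433
  grip ((489.09283447265625, -34.44774627685547), (35.49399185180664, 16.401830673217773), 5.029259204864502) [85.1465 86.4927] 812
hole ((543.005859375, -29.425569534301758), (29.975879669189453, 30.60424041748047), 144.32138061523438)
 plate centre [597.7339 -23.963 ]
hole ((497.8244934082031, -33.56877517700195), (21.523536682128906, 58.839332580566406), 95.74736022949219)
 plate centre [552.5525 -28.1062]
hole ((434.2485656738281, -40.39458084106445), (30.130352020263672, 30.705141067504883), 2.020822286605835)
 plate centre [488.9766 -34.932 ]
stud [434.2433 -39.8008  51.0137] 138 pred centre [488.9713 -34.3382]
scene green ((487.9415283203125, -35.42786407470703), (172.52853393554688, 70.53834533691406), 5.41273307800293) 41.78398643295088 2448
[... 424 characters left out ...]
875, -34.779422760009766), (168.8675079345703, 69.33717346191406), 5.95142936706543) 40.73459451892717 9471
  grip ((489.0341491699219, -34.59373474121094), (35.343528747558594, 16.09835433959961), 5.940518379211426) [85.0675 86.5595] 828
plane slope deg [-0.0339 -0.0315] z 40.728848289508754
end z 40.73313410944189 40.69476860815138
scene green ((487.65277099609375, -35.947364807128906), (172.0107879638672, 70.15572357177734), 5.375946521759033) 41.78323183402756 2447
  grip ((486.6746826171875, -36.11088943481445), (37.1496696472168, 16.2096004486084), 5.819362640380859) [85.0518 87.9872] 228
plane slope deg [ 0.1776 -0.1576] z 41.670144759343124
end z 41.543257289712585 41.704271616577444
```

View pics/s10z.png

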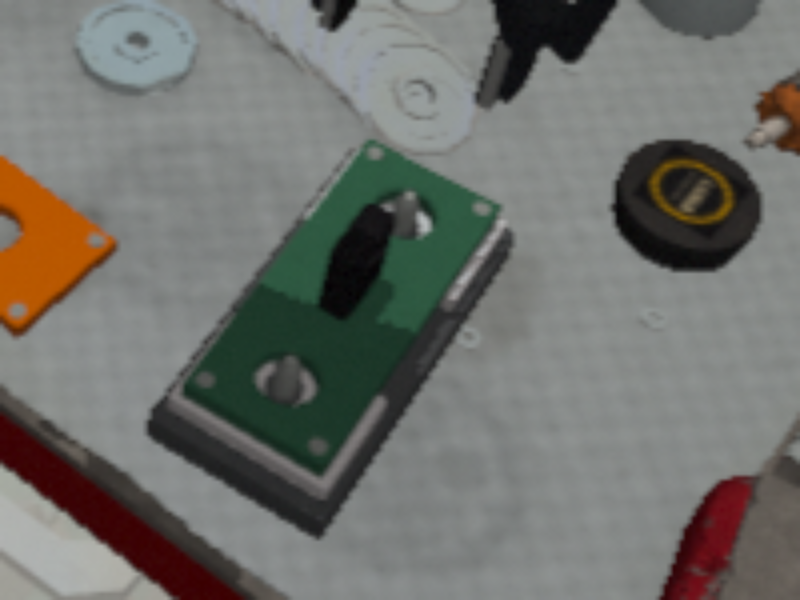

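View pics/w10.png

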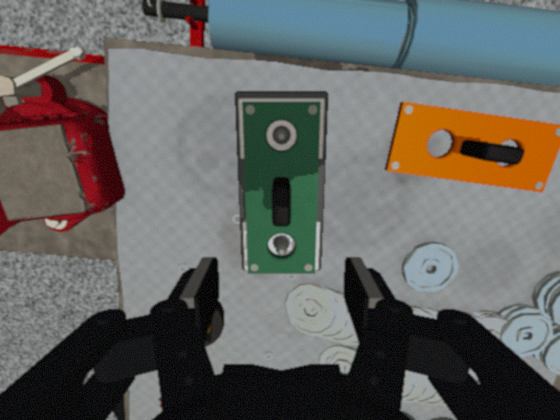

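Both studs show through the holes at (282,134) and (281,244) in the wrist view. The plate is level to within 0.2°, its top is at about 41–42 mm as expected, and the gripper is clear. I'll hand it in.

```bash
python3 -c "
from bench import *
print(job_done(), read_state()['clock'])"
```

```text
the job is handed in; nothing more can be done
the job is handed in; nothing more can be done
```

I picked up the green cover by its grip and lowered it onto the jig until I felt it touch the pads. Then I let go, raised the gripper straight up and handed the job in at about 15.5 s. I never touched the orange cover.

**Last checks:**
- **Seating:** both studs are centred in the two holes. The plate top measured 40.7 mm (wrist camera) and 41.7 mm (scene camera), against 42 mm nominal. That is within the 2 mm calibration.
- **Level:** the plate is within 0.2° of level, and its two ends agree to 0.2 mm.
- **Forces:** the highest force I read was about 6 N, at touchdown. The gripper showed no load after release.

**What didn't go cleanly:**
- The first move call was refused because it left out a field.
- One move meant to bring the jig into view went the wrong way, at no cost beyond a little time.
- The cameras disagreed by up to 3 mm in y, so I aligned the plate by looking through its hole at the stud.
- The last top-camera check found no plate, since the arm was blocking its view.

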